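# Find the jig plate's rocking corner and press its shim flat

### The job

The aluminium jig plate rocks on one of its four feet. With the fingertips, press down on the plate's corners one after another until you find the one that gives, then press the shim tab beside that corner down flat, and leave the other three tabs raised as they are. Only touch and press: lift nothing, and leave the gear, the nut and the bearing where they lie.

Things in the scene. Friction and masses are not known exactly. Their poses are not given: they have to be found in the camera images.
- bed: Dark steel bed plate of the jig, 165 x 320 x 10 mm, screwed to the table; lies level, origin at the centre of its underside (table height), x roughly away from the robot, y to the left, z up. Six short steel dowels beside the jig plate keep it in place.
- jig_plate: Aluminium jig plate, 160 (x) x 170 (y) x 12 mm, about 0.9 kg, lying loose and level on four round feet that look alike, 1.5 mm clear of the dowels around it. Origin at the centre of its underside, 30 mm above the table; top 42 mm above it; axes as the bed's. Three feet are solid; the fourth, under an unknown corner, is springy.
- corner_near_left (a point): Point on the plate's top face at its near (-x) left (+y) corner, above the foot: a 20 mm disc with a dark centre, 55 mm in x and 60 mm in y from the plate's centre. Press here. On the springy foot the plate sinks about 3 mm at about 2 to 4 N, stops hard, and comes back when let go (the opposite corner rises meanwhile); on a solid foot it does not sink.
- corner_near_right (a point): Point on the plate's top face at its near (-x) right (-y) corner, above the foot: a 20 mm disc with a dark centre, 55 mm in x and 60 mm in y from the plate's centre. Press here. On the springy foot the plate sinks about 3 mm at about 2 to 4 N, stops hard, and comes back when let go (the opposite corner rises meanwhile); on a solid foot it does not sink.
- corner_far_left (a point): Point on the plate's top face at its far (+x) left (+y) corner, above the foot: a 20 mm disc with a dark centre, 55 mm in x and 60 mm in y from the plate's centre. Press here. On the springy foot the plate sinks about 3 mm at about 2 to 4 N, stops hard, and comes back when let go (the opposite corner rises meanwhile); on a solid foot it does not sink.
- corner_far_right (a point): Point on the plate's top face at its far (+x) right (-y) corner, above the foot: a 20 mm disc with a dark centre, 55 mm in x and 60 mm in y from the plate's centre. Press here. On the springy foot the plate sinks about 3 mm at about 2 to 4 N, stops hard, and comes back when let go (the opposite corner rises meanwhile); on a solid foot it does not sink.
- tab_near_left (a point): Point to press, on top of the shim tab beside the near (-x) left (+y) corner: a steel lever 22 mm wide, 5 mm thick, hinged on the bed 100 mm to the side of its centre line. The tab slopes up and outward, ending 49 mm from the hinge; this point is 32 mm from it, moves with it, about 39 mm above the table raised, 29 mm flat. It needs about 8 N and stays where left.
- shim_near_left (a joint): Angle of the shim at the near (-x) left (+y) corner: 0 = tab fully raised, grows as it is pressed down, 0.32 rad = flat (its stop). It starts between 0 and 0.04. Only at the rocking corner is there room for it to go flat: at a solid corner its nose jams at about 0.15 rad and it stays there.
- tab_near_right (a point): Point to press, on top of the shim tab beside the near (-x) right (-y) corner: a steel lever 22 mm wide, 5 mm thick, hinged on the bed 100 mm to the side of its centre line. The tab slopes up and outward, ending 49 mm from the hinge; this point is 32 mm from it, moves with it, about 39 mm above the table raised, 29 mm flat. It needs about 8 N and stays where left.
- shim_near_right (a joint): Angle of the shim at the near (-x) right (-y) corner: 0 = tab fully raised, grows as it is pressed down, 0.32 rad = flat (its stop). It starts between 0 and 0.04. Only at the rocking corner is there room for it to go flat: at a solid corner its nose jams at about 0.15 rad and it stays there.
- tab_far_left (a point): Point to press, on top of the shim tab beside the far (+x) left (+y) corner: a steel lever 22 mm wide, 5 mm thick, hinged on the bed 100 mm to the side of its centre line. The tab slopes up and outward, ending 49 mm from the hinge; this point is 32 mm from it, moves with it, about 39 mm above the table raised, 29 mm flat. It needs about 8 N and stays where left.
- shim_far_left (a joint): Angle of the shim at the far (+x) left (+y) corner: 0 = tab fully raised, grows as it is pressed down, 0.32 rad = flat (its stop). It starts between 0 and 0.04. Only at the rocking corner is there room for it to go flat: at a solid corner its nose jams at about 0.15 rad and it stays there.
- tab_far_right (a point): Point to press, on top of the shim tab beside the far (+x) right (-y) corner: a steel lever 22 mm wide, 5 mm thick, hinged on the bed 100 mm to the side of its centre line. The tab slopes up and outward, ending 49 mm from the hinge; this point is 32 mm from it, moves with it, about 39 mm above the table raised, 29 mm flat. It needs about 8 N and stays where left.
- shim_far_right (a joint): Angle of the shim at the far (+x) right (-y) corner: 0 = tab fully raised, grows as it is pressed down, 0.32 rad = flat (its stop). It starts between 0 and 0.04. Only at the rocking corner is there room for it to go flat: at a solid corner its nose jams at about 0.15 rad and it stays there.
- gear: Small dark gear, 48 mm across and 20 mm high, lying loose on the middle of the jig plate; origin at the centre of its underside. A bystander.
- nut: Steel hexagon nut, 22 mm across and 10 mm high, lying loose on the bed between the two left tabs; origin at the centre of its underside. A bystander.
- bearing: Ball bearing, 52 mm across and 15 mm high, lying loose on the table in front of the bed; origin at the centre of its underside. A bystander.
Mind the look-alikes: they are no part of the job. There is more than one size of the jig_plate; the job needs the largest.

How it is judged:
On the way, in this order (a step that is already met when the one before it is completed fails the run):
1. the rocking corner of the plate is pressed down by at least 2 mm while all four tabs are still raised (contact force between the fingers and jig_plate above 1 N and z of any of corner_near_left, corner_near_right, corner_far_left, corner_far_right in the frame of bed below 0.04 m and value of joint each of shim_near_left, shim_near_right, shim_far_left, shim_far_right below 0.1 rad), for 0.1 s.
2. the shim tab beside the rocking corner is flat, the other three still raised (((value of joint shim_near_left above 0.285 rad and value of joint each of shim_near_right, shim_far_left, shim_far_right below 0.1 rad) or (value of joint shim_near_right above 0.285 rad and value of joint each of shim_near_left, shim_far_left, shim_far_right below 0.1 rad) or (value of joint shim_far_left above 0.285 rad and value of joint each of shim_near_left, shim_near_right, shim_far_right below 0.1 rad) or (value of joint shim_far_right above 0.285 rad and value of joint each of shim_near_left, shim_near_right, shim_far_left below 0.1 rad))), for 0.2 s.
At the end, for the whole second after the job is handed in: The rocking corner's tab is flat (over 0.285 of 0.32 rad), the other three raised (under 0.10); the plate lies level on its feet (centre within 6 mm sideways, 3 mm in height, tilt under 0.012 rad); gear, nut and bearing within 30 mm of their starts; all at rest (((value of joint shim_near_left above 0.285 rad and value of joint each of shim_near_right, shim_far_left, shim_far_right below 0.1 rad) or (value of joint shim_near_right above 0.285 rad and value of joint each of shim_near_left, shim_far_left, shim_far_right below 0.1 rad) or (value of joint shim_far_left above 0.285 rad and value of joint each of shim_near_left, shim_near_right, shim_far_right below 0.1 rad) or (value of joint shim_far_right above 0.285 rad and value of joint each of shim_near_left, shim_near_right, shim_far_left below 0.1 rad)) and horizontal distance between jig_plate and bed below 0.006 m and angle between jig_plate's own z axis and vertical below 0.012 rad and height (world z) of jig_plate between 0.027 and 0.033 m and distance of each of gear, nut, bearing from where it was at the start of the episode below 0.03 m and linear speed of each of gear, nut, bearing, jig_plate below 0.02 m/s); the robot touches nothing.
It fails at once if the jig plate is lifted (its centre more than 6 mm up) (height (world z) of jig_plate above 0.036 m).
It fails at once if the gear is lifted (over 20 mm) or shoved (over 30 mm) (height (world z) of gear above 0.062 m or distance of gear from where it was at the start of the episode above 0.03 m).
It fails at once if the nut is lifted or shoved over 30 mm (height (world z) of nut above 0.03 m or distance of nut from where it was at the start of the episode above 0.03 m).
It fails at once if the bearing is lifted or shoved over 30 mm (height (world z) of bearing above 0.02 m or distance of bearing from where it was at the start of the episode above 0.03 m).
It also fails if it takes over 58 s, if anything falls off the work surface, if the arm or the gripper's body presses on something with over 40 N, if the wrist force passes 120 N, or if a joint passes its speed limit or range.

### The arm

A 6-joint arm with a two-finger parallel gripper is mounted at the origin on a cart in front of the work surface, level with it; the furniture and walls round the work are solid. World frame = base frame: x ahead of the robot, y to its left, z up, the work surface at z = 0. Lengths are in m, angles in rad, forces in N, time in s.
With the tool pointing down it reaches from about 0.35 to 0.775 m from the base axis. Payload 7.3 kg.
Tool frame: the origin (TCP) lies on the mounting face of the last link; the fingertips stand 178 mm ahead of it and the grasp point (between the pads) lies 159 mm ahead of it; z points along the fingers, y is the direction in which the jaws open and shut (so a half turn about z gives the same grasp; the last joint's range is limited). The gripper opens to 92 mm and grips with 3 to 60 N. Pads are 19 mm wide; open, the fingers measure 130 mm over their backs; the gripper's body (75 mm by 190 mm) begins 47 mm behind the grasp point.
Start: joints at [1.175, 0.342, 1.524, -0, 1.275, -0.146], TCP at [0.13, 0.509, 0.405] pointing down, gripper open.
Joint ranges: [-2.53, 2.53], [-0.77, 2.02], [0.04, 2.7], [-1, 4.14], [0.28, 2.66], [-3.11, 3.11]. Speed limits (rad/s): [2.57, 2.57, 3.14, 3.14, 3.14, 3.14].

### API

Orientations are given as a unit quaternion [w, x, y, z].
In Python, from station import arm, cams, hand_in gives the robot as it stands.
- The arm moves only by the tool drive_tool, never from a script. Its argument "steps" is a list of rows, each an object of numbers: "dx", "dy", "dz": the shift along the world's x, y, z in cm; "yaw": the turn about the world's z in rad; "grip": the finger opening in cm, from 0 to 9.18. In form: [{"dx": .., "dy": .., "dz": .., "yaw": .., "grip": ..}, ...]. A call has 1 to 12 rows; each row shifts and turns the commanded pose from where the row before left it; what a row does not reach is not made up. A row lasts 1/10 s, in which the tool goes at most 50 mm and 8.59 degrees, less where a joint would pass 70% of its speed; a pose out of reach is approached as far as the arm can. A call with a gripper value outside its range is refused whole. The fingers move at their own pace and stop on an object; "squeeze" is the grip in N (left out, the last holds). Time passes only in rows, so rows that do not move let the fingers close. It gives the time, the measured TCP pose, the force and the opening at its end, in the units of the state.
- arm.observe(): the state, without advancing time (a new reading comes with each control period).
- cams.get_image(name): name is "side" or "top"; returns a dict with "frame" (420x560x3 uint8, red, green, blue), "fx", "fy", "cx", "cy" (pixels), "rvec" (rotation vector, rad) and "tvec" (3), from world to camera coordinates, as OpenCV has them. Camera axes: x right, y down, z forward; pixel columns grow to the right and rows downward; lengths in m; the calibration is good to about 2 mm. A picture is of the moment at which its call begins. There is no depth.
- hand_in(): hands the job in, once; it reports no verdict.
The state is a dict: "t": time; "joint_pos": joint angles; "joint_velocities": joint speeds; "tau": joint torques, N m; "eef_pos": TCP position; "eef_rot": TCP orientation; "force": force on the tool from outside, world axes, zero at the start; "ft_torque": the same for the moment, N m; "opening": finger opening in m.
Only numpy, scipy, OpenCV 4.12 (cv2) and the standard library are available. Lean on these libraries where they do the work, as an engineer would, in place of code of your own. Each camera call takes 0.05 s, during which the arm holds its last target.

## Working session

There is one attempt and no reset: what is moved stays moved. The work goes in short steps, Python scripts to look and compute and a tool call to move; the robot and the scene stay as the last step left them, time stands still between calls to the robot, and variables do not carry over. Pictures are saved under pics/ and viewed, and the job is handed in when it is done.

Besides the shell and the picture viewer there is one more tool, called after "Request:" in YAML: its name, and indented under it one key for each argument. drive_tool: Moves the arm, as the interface text tells. Its arguments: {"type":"object","properties":{"steps":{"type":"array","items":{"type":"object","properties":{"dx":{"type":"number"},"dy":{"type":"number"},"dz":{"type":"number"},"yaw":{"type":"number"},"grip":{"type":"number"}}}},"squeeze":{"type":"number"}},"required":["steps"]}

```bash
mkdir -p pics; python3 - <<'E'
from station import arm,cams
import cv2
for n in("side","top"):
    d=cams.get_image(n); cv2.imwrite(f"pics/{n}0.png",d["frame"][:,:,::-1]); print(n,d["fx"],d["fy"],d["cx"],d["cy"],d["rvec"],d["tvec"])
print(arm.observe())
E
```

```text
side 528.225284256671 528.225284256671 274.40289653831627 211.77867918920197 [ 1.86719139  1.96058213 -0.5655549 ] [ 0.00408754 -0.36626887  1.4732161 ]
top 422.0038524108012 422.0038524108012 280.8372829376577 215.0405277724042 [ 2.17707481 -2.15044985  0.10686124] [0.0138921  0.49440173 1.08077772]
{'t': 0.1, 'joint_pos': array([ 1.17500369e+00,  3.42635231e-01,  1.52488457e+00,  5.98753588e-06,
        1.27540840e+00, -1.45994708e-01]), 'joint_velocities': array([-0.00232131, -0.00092768, -0.00265947, -0.00038943, -0.00079591,
        0.00075254]), 'tau': array([ 1.95416542e-03, -4.32001984e+01, -2.44696462e+01,  7.19692907e-02,
        5.24903624e-02, -4.81190375e-05]), 'eef_pos': array([0.12971499, 0.50860576, 0.40413644]), 'eef_rot': array([-1.81451214e-04,  1.24575323e-01,  9.92209929e-01, -6.42658051e-04]), 'force': array([-0.18102749,  0.33422083,  0.27593524]), 'ft_torque': array([0.00855781, 0.02343219, 0.05434117]), 'opening': 0.0917623406953716}
```

View pics/side0.png

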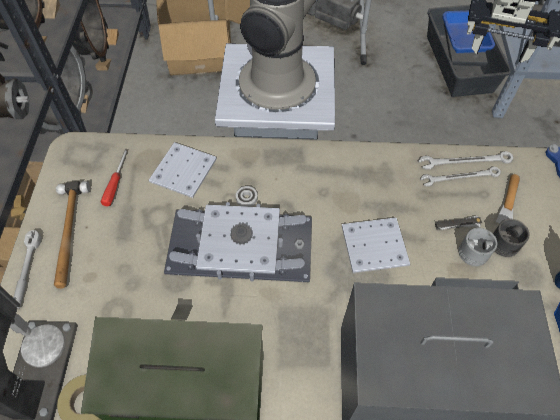

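View pics/top0.png

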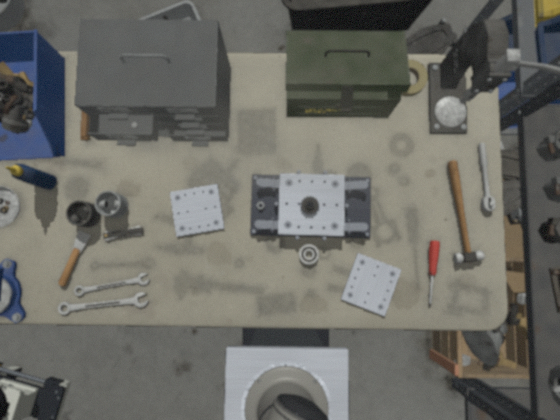

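The plate sits near top pixel (311,205), with the bed, tabs and gear around it. I'll zoom in and measure.

```bash
cat > h.py <<'E'
import cv2,numpy as np
from station import arm,cams
def ray(d,p,z):
    K=np.array([[d["fx"],0,d["cx"]],[0,d["fy"],d["cy"]],[0,0,1]]);R=cv2.Rodrigues(np.array(d["rvec"]))[0];t=np.array(d["tvec"])
    c=-R.T@t; v=R.T@np.linalg.inv(K)@np.array([p[0],p[1],1.]); return c+v*(z-c[2])/v[2]
def proj(d,P):
    K=np.array([[d["fx"],0,d["cx"]],[0,d["fy"],d["cy"]],[0,0,1]])
    return cv2.projectPoints(np.array(P,float).reshape(-1,3),np.array(d["rvec"]),np.array(d["tvec"]),K,None)[0].reshape(-1,2)
def pts(c,a):
    # bed centre c(xy), yaw a
    u=np.array([np.cos(a),np.sin(a)]);v=np.array([-u[1],u[0]]);o={}
    for n,sx in(("near",-1),("far",1)):
        for m,sy in(("left",1),("right",-1)):
            o["c_"+n+"_"+m]=c+u*sx*.055+v*sy*.06
            o["t_"+n+"_"+m]=c+u*sx*.055+v*sy*.131
    return o
E
python3 - <<'E'
from h import *
for n,roi in(("side",(155,180,325,290)),("top",(240,165,380,275))):
    d=cams.get_image(n);f=d["frame"];x0,y0,x1,y1=roi
    g=cv2.cvtColor(f,cv2.COLOR_RGB2GRAY);m=np.zeros_like(g);m[y0:y1,x0:x1]=(g[y0:y1,x0:x1]>150)*255
    hsv=cv2.cvtColor(f,cv2.COLOR_RGB2HSV);m[hsv[:,:,1]>45]=0
    m=cv2.morphologyEx(m,cv2.MORPH_OPEN,np.ones((9,9)))
    cs,_=cv2.findContours(m,cv2.RETR_EXTERNAL,cv2.CHAIN_APPROX_NONE);c=max(cs,key=cv2.contourArea)
    W=np.array([ray(d,p[0],.042)[:2] for p in c])
    r=cv2.minAreaRect((W*1000).astype(np.float32));print(n,cv2.boundingRect(c),r)
    cr=cv2.resize(f[y0:y1,x0:x1],None,fx=4.5,fy=4.5,interpolation=cv2.INTER_CUBIC);cv2.imwrite(f"pics/{n}1.png",cr[:,:,::-1])
E
```

```text
side (200, 206, 78, 65) ((525.3162231445312, -56.090972900390625), (160.89547729492188, 168.95643615722656), 2.6675851345062256)
top (279, 173, 65, 61) ((525.1798095703125, -57.97724151611328), (165.64138793945312, 157.2390899658203), 89.83455657958984)
```

View pics/side1.png

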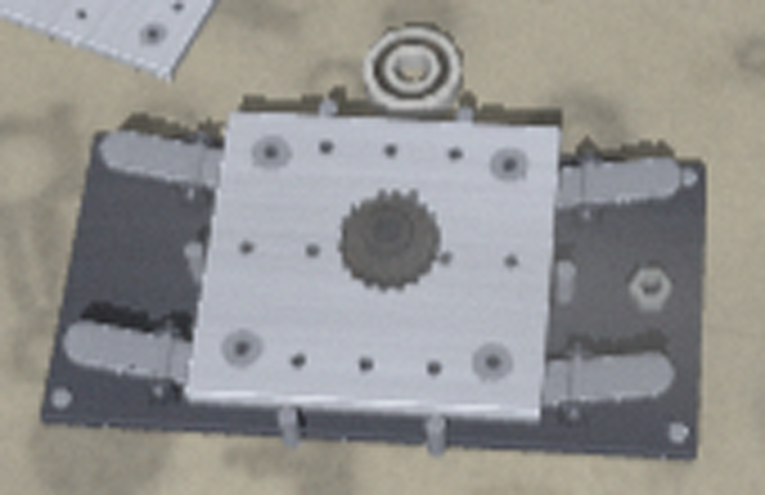

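View pics/top1.png

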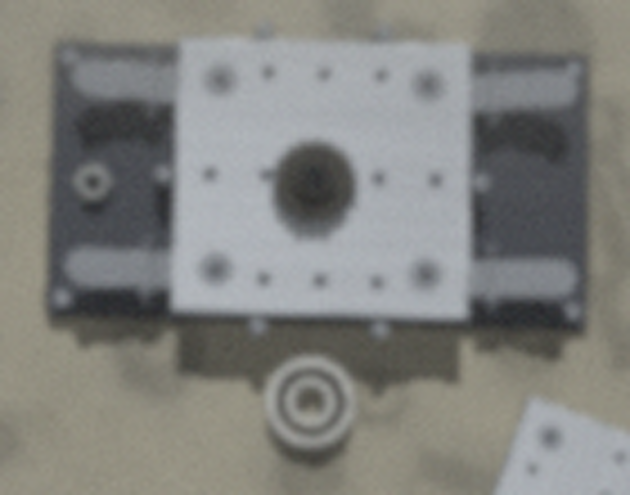

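The side crop shows the four discs at about (271,152), (509,164), (241,349) and (492,362). In the top crop they are at (221,80), (428,84), (215,269) and (426,274). I'll fit the plate pose from these.

```bash
python3 - <<'E'
from h import *
S={"side":((155,180),{"near_right":(271,152),"near_left":(509,164),"far_right":(241,349),"far_left":(492,362)}),
"top":((240,165),{"far_left":(221,80),"far_right":(428,84),"near_left":(215,269),"near_right":(426,274)})}
L={}
for n,(o,D) in S.items():
    d=cams.get_image(n)
    for k,p in D.items():
        q=(np.array(p)+.5)/4.5-.5+o; L.setdefault(k,[]).append(ray(d,q,.042)[:2])
for k,v in L.items(): print(k,np.round(v,4))
A={k:np.mean(v,0) for k,v in L.items()}
c=np.mean(list(A.values()),0)
e=A["near_left"]+A["far_left"]-A["near_right"]-A["far_right"]; e2=A["far_left"]+A["far_right"]-A["near_left"]-A["near_right"]
a1=np.arctan2(-e[0],e[1]);a2=np.arctan2(e2[1],e2[0]);print(c,a1,a2,np.linalg.norm(e)/2,np.linalg.norm(e2)/2)
for k,v in pts(c,(a1*.12+a2*.11)/.23).items(): print(k,np.round(v,4))
s=arm.observe()
from scipy.spatial.transform import Rotation as R
w,x,y,z=s["eef_rot"];print(R.from_quat([x,y,z,w]).as_matrix())
E
```

```text
near_right [[ 0.4674 -0.1151]
 [ 0.4671 -0.1182]]
near_left [[0.4688 0.0048]
 [0.4685 0.0026]]
far_right [[ 0.5783 -0.1173]
 [ 0.5774 -0.1194]]
far_left [[5.795e-01 3.100e-03]
 [5.783e-01 4.000e-04]]
[ 0.52315341 -0.05737962] -0.01054131851519591 -0.016821491348411117 0.12023866208021498 0.11045334858706989
c_near_left [0.469  0.0034]
t_near_left [0.4699 0.0744]
c_near_right [ 0.4673 -0.1166]
t_near_right [ 0.4664 -0.1876]
c_far_left [0.579  0.0019]
t_far_left [0.5799 0.0729]
c_far_right [ 0.5773 -0.1181]
t_far_right [ 0.5764 -0.1891]
[[-9.68959370e-01  2.47219958e-01 -1.78382412e-04]
 [ 2.47220014e-01  9.68959268e-01 -4.49329017e-04]
 [ 6.17621912e-05 -4.79481264e-04 -9.99999883e-01]]
```

Request:
drive_tool:
  squeeze: 10
  steps:
    - {"dx": 3.5, "dy": -2.5, "yaw": 0.04, "grip": 0}
    - {"dx": 3.5, "dy": -2.5, "yaw": 0.04, "grip": 0}
    - {"dx": 3.5, "dy": -2.5, "yaw": 0.04, "grip": 0}
    - {"dx": 3.5, "dy": -2.5, "yaw": 0.04, "grip": 0}
    - {"dx": 3, "dy": -3.5, "yaw": 0.04, "grip": 0}
    - {"dx": 3, "dy": -3.5, "yaw": 0.04, "grip": 0}
    - {"dx": 3, "dy": -3.5, "grip": 0}
    - {"dx": 3, "dy": -3.5, "grip": 0}
    - {"dx": 2, "dy": -4, "grip": 0}
    - {"dx": 2, "dy": -4, "grip": 0}
    - {"dx": 2, "dy": -4, "grip": 0}
    - {"dx": 1, "dy": -4, "grip": 0}

```text
invalid input
```

Request:
drive_tool:
  squeeze: 10
  steps:
    - {"dx": 3.5, "dy": -2.5, "dz": 0, "yaw": 0.04, "grip": 0}
    - {"dx": 3.5, "dy": -2.5, "dz": 0, "yaw": 0.04, "grip": 0}
    - {"dx": 3.5, "dy": -2.5, "dz": 0, "yaw": 0.04, "grip": 0}
    - {"dx": 3.5, "dy": -2.5, "dz": 0, "yaw": 0.04, "grip": 0}
    - {"dx": 3, "dy": -3.5, "dz": 0, "yaw": 0.04, "grip": 0}
    - {"dx": 3, "dy": -3.5, "dz": 0, "yaw": 0.04, "grip": 0}
    - {"dx": 3, "dy": -3.5, "dz": 0, "yaw": 0, "grip": 0}
    - {"dx": 3, "dy": -3.5, "dz": 0, "yaw": 0, "grip": 0}
    - {"dx": 2, "dy": -4, "dz": 0, "yaw": 0, "grip": 0}
    - {"dx": 2, "dy": -4, "dz": 0, "yaw": 0, "grip": 0}
    - {"dx": 2, "dy": -4, "dz": 0, "yaw": 0, "grip": 0}
    - {"dx": 1, "dy": -4, "dz": 0, "yaw": 0, "grip": 0}

```text
t: 1.5
eef_pos: [0.4608, 0.1068, 0.4048]
eef_rot: [0.0, 0.005, 1.0, 0.0]
force: [0.8, 0.7, -0.2]
opening: 0.0018
```

Request:
drive_tool:
  steps:
    - {"dx": 0.3, "dy": -3.5, "dz": -2, "yaw": 0, "grip": 0}
    - {"dx": 0.3, "dy": -3.5, "dz": -2, "yaw": 0, "grip": 0}
    - {"dx": 0.3, "dy": -3.5, "dz": -2, "yaw": 0, "grip": 0}
    - {"dx": 0, "dy": 0, "dz": -4, "yaw": 0, "grip": 0}
    - {"dx": 0, "dy": 0, "dz": -4, "yaw": 0, "grip": 0}
    - {"dx": 0, "dy": 0, "dz": -2.5, "yaw": 0, "grip": 0}
    - {"dx": 0, "dy": 0, "dz": 0, "yaw": 0, "grip": 0}
    - {"dx": 0, "dy": 0, "dz": 0, "yaw": 0, "grip": 0}

```text
t: 2.3
eef_pos: [0.4691, 0.0037, 0.2402]
eef_rot: [-0.0, 0.005, 1.0, 0.0]
force: [0.7, 0.3, 1.5]
opening: 0.0006
```

```bash
python3 - <<'E'
from h import *
s=arm.observe();print(s["t"],s["eef_pos"],s["force"])
d=cams.get_image("side");cv2.imwrite("pics/s2.png",cv2.resize(d["frame"][130:300,140:340],None,fx=3,fy=3)[:,:,::-1])
E
```

```text
2.3 [0.46908623 0.00367869 0.24015854] [0.73222401 0.26840264 1.50964457]
```

View pics/s2.png

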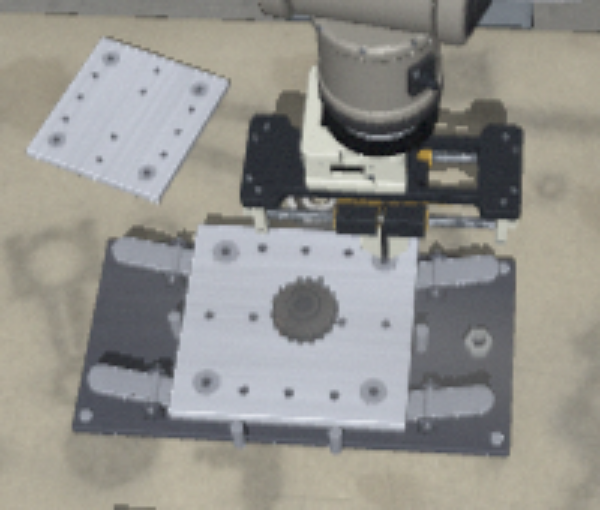

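The closed fingertips are about 2 cm above the near-left disc, in line with it. Now I'll press down in small steps.

Request:
drive_tool:
  steps:
    - {"dx": 0, "dy": 0, "dz": -1, "yaw": 0, "grip": 0}
    - {"dx": 0, "dy": 0, "dz": -0.7, "yaw": 0, "grip": 0}
    - {"dx": 0, "dy": 0, "dz": -0.1, "yaw": 0, "grip": 0}
    - {"dx": 0, "dy": 0, "dz": -0.1, "yaw": 0, "grip": 0}
    - {"dx": 0, "dy": 0, "dz": -0.05, "yaw": 0, "grip": 0}
    - {"dx": 0, "dy": 0, "dz": 0, "yaw": 0, "grip": 0}

```text
t: 2.95
eef_pos: [0.4688, 0.0037, 0.2204]
eef_rot: [0.0, 0.005, 1.0, 0.0]
force: [-0.8, -0.2, 0.8]
opening: 0.0005
```

Request:
drive_tool:
  steps:
    - {"dx": 0, "dy": 0, "dz": -0.05, "yaw": 0, "grip": 0}
    - {"dx": 0, "dy": 0, "dz": -0.05, "yaw": 0, "grip": 0}
    - {"dx": 0, "dy": 0, "dz": 0, "yaw": 0, "grip": 0}

```text
t: 3.25
eef_pos: [0.4688, 0.0037, 0.2202]
eef_rot: [0.0, 0.005, 1.0, -0.0]
force: [-2.9, 0.6, 11.2]
opening: 0.0001
```

Near-left holds at 11 N without sinking, so it's a solid foot. Next is near-right.

Request:
drive_tool:
  steps:
    - {"dx": 0, "dy": 0, "dz": 2, "yaw": 0, "grip": 0}
    - {"dx": -0.05, "dy": -4, "dz": 0, "yaw": 0, "grip": 0}
    - {"dx": -0.05, "dy": -4, "dz": 0, "yaw": 0, "grip": 0}
    - {"dx": -0.05, "dy": -4, "dz": 0, "yaw": 0, "grip": 0}
    - {"dx": 0, "dy": 0, "dz": 0, "yaw": 0, "grip": 0}
    - {"dx": 0, "dy": 0, "dz": -1, "yaw": 0, "grip": 0}
    - {"dx": 0, "dy": 0, "dz": -0.8, "yaw": 0, "grip": 0}
    - {"dx": 0, "dy": 0, "dz": -0.1, "yaw": 0, "grip": 0}
    - {"dx": 0, "dy": 0, "dz": -0.05, "yaw": 0, "grip": 0}
    - {"dx": 0, "dy": 0, "dz": -0.05, "yaw": 0, "grip": 0}
    - {"dx": 0, "dy": 0, "dz": 0, "yaw": 0, "grip": 0}

```text
t: 4.35
eef_pos: [0.4671, -0.1156, 0.2193]
eef_rot: [-0.0, 0.005, 1.0, 0.0]
force: [-1.6, 1.2, 3.7]
opening: 0.0003
```

Request:
drive_tool:
  steps:
    - {"dx": 0, "dy": 0, "dz": -0.1, "yaw": 0, "grip": 0}
    - {"dx": 0, "dy": 0, "dz": -0.05, "yaw": 0, "grip": 0}
    - {"dx": 0, "dy": 0, "dz": 0, "yaw": 0, "grip": 0}

```text
t: 4.65
eef_pos: [0.4673, -0.1161, 0.2178]
eef_rot: [0.0, 0.005, 1.0, 0.0]
force: [-2.2, 1.7, 5.0]
opening: 0.0005
```

It gives: 2.5 mm down at about 5 N. I'll press on to the hard stop.

Request:
drive_tool:
  steps:
    - {"dx": 0, "dy": 0, "dz": -0.1, "yaw": 0, "grip": 0}
    - {"dx": 0, "dy": 0, "dz": -0.05, "yaw": 0, "grip": 0}
    - {"dx": 0, "dy": 0, "dz": 0, "yaw": 0, "grip": 0}
    - {"dx": 0, "dy": 0, "dz": 0, "yaw": 0, "grip": 0}

```text
t: 5.05
eef_pos: [0.4672, -0.1162, 0.217]
eef_rot: [0.0, 0.005, 1.0, 0.0]
force: [-4.5, 3.0, 13.9]
opening: 0.0004
```

```bash
python3 - <<'E'
from h import *
d=cams.get_image("side");cv2.imwrite("pics/s3.png",cv2.resize(d["frame"][130:300,140:340],None,fx=3,fy=3)[:,:,::-1])
E
```

```text
(no output)
```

View pics/s3.png

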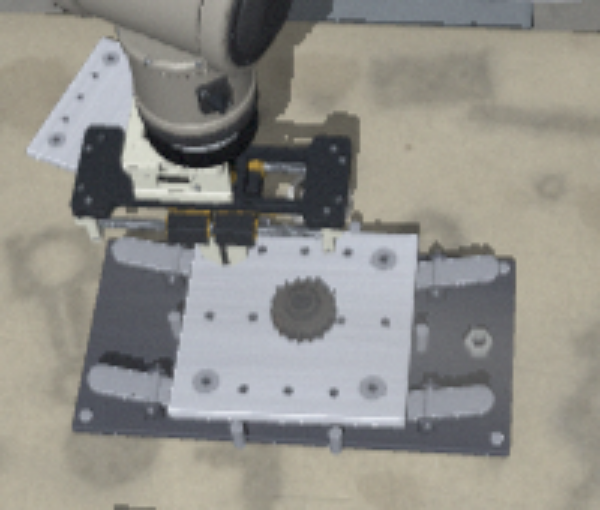

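It sank 3.3 mm and then stopped hard at 14 N, so the rocking corner is near-right, and all tabs still look raised. Next I'll lift and go over to the near-right tab.

Request:
drive_tool:
  steps:
    - {"dx": 0, "dy": 0, "dz": 1.5, "yaw": 0, "grip": 0}
    - {"dx": 0, "dy": 0, "dz": 1.5, "yaw": 0, "grip": 0}
    - {"dx": -0.05, "dy": -3.6, "dz": 0, "yaw": 0, "grip": 0}
    - {"dx": -0.05, "dy": -3.6, "dz": 0, "yaw": 0, "grip": 0}
    - {"dx": 0, "dy": 0, "dz": 0, "yaw": 0, "grip": 0}
    - {"dx": 0, "dy": 0, "dz": 0, "yaw": 0, "grip": 0}

```text
t: 5.7
eef_pos: [0.4662, -0.189, 0.2459]
eef_rot: [0.0, 0.006, 1.0, -0.0]
force: [0.2, 0.3, -0.4]
opening: 0.0003
```

```bash
python3 - <<'E'
from h import *
d=cams.get_image("side");cv2.imwrite("pics/s4.png",cv2.resize(d["frame"][130:300,140:340],None,fx=3,fy=3)[:,:,::-1])
E
```

```text
(no output)
```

View pics/s4.png

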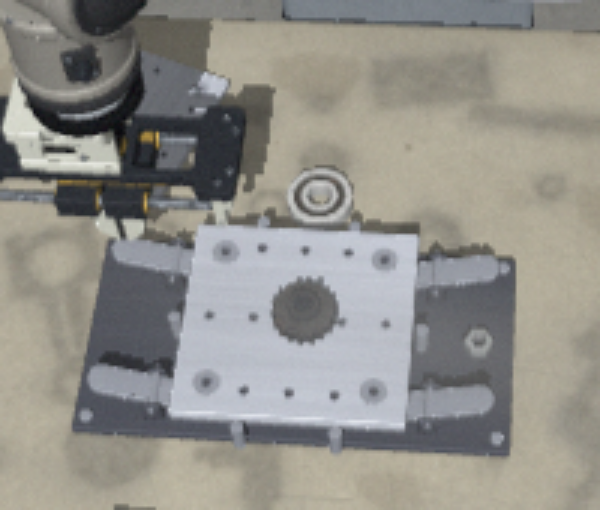

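Request:
drive_tool:
  steps:
    - {"dx": 0, "dy": 0, "dz": -1.5, "yaw": 0, "grip": 0}
    - {"dx": 0, "dy": 0, "dz": -1, "yaw": 0, "grip": 0}
    - {"dx": 0, "dy": 0, "dz": -0.2, "yaw": 0, "grip": 0}
    - {"dx": 0, "dy": 0, "dz": -0.2, "yaw": 0, "grip": 0}
    - {"dx": 0, "dy": 0, "dz": -0.2, "yaw": 0, "grip": 0}
    - {"dx": 0, "dy": 0, "dz": 0, "yaw": 0, "grip": 0}

```text
t: 6.35
eef_pos: [0.4662, -0.1881, 0.2157]
eef_rot: [-0.0, 0.005, 1.0, -0.0]
force: [-2.2, 0.7, 2.3]
opening: 0.0005
```

Request:
drive_tool:
  steps:
    - {"dx": 0, "dy": 0, "dz": -0.2, "yaw": 0, "grip": 0}
    - {"dx": 0, "dy": 0, "dz": -0.2, "yaw": 0, "grip": 0}
    - {"dx": 0, "dy": 0, "dz": -0.2, "yaw": 0, "grip": 0}
    - {"dx": 0, "dy": 0, "dz": 0, "yaw": 0, "grip": 0}

```text
t: 6.75
eef_pos: [0.4663, -0.1889, 0.21]
eef_rot: [0.0, 0.005, 1.0, -0.001]
force: [-2.4, -1.8, 4.5]
opening: 0.0004
```

Request:
drive_tool:
  steps:
    - {"dx": 0, "dy": 0, "dz": -0.15, "yaw": 0, "grip": 0}
    - {"dx": 0, "dy": 0, "dz": -0.15, "yaw": 0, "grip": 0}
    - {"dx": 0, "dy": 0, "dz": -0.05, "yaw": 0, "grip": 0}
    - {"dx": 0, "dy": 0, "dz": 0, "yaw": 0, "grip": 0}

```text
t: 7.15
eef_pos: [0.4663, -0.1891, 0.2071]
eef_rot: [0.001, 0.005, 1.0, -0.001]
force: [-5.0, -3.5, 10.2]
opening: 0.0006
```

Request:
drive_tool:
  steps:
    - {"dx": 0, "dy": 0, "dz": -0.1, "yaw": 0, "grip": 0}
    - {"dx": 0, "dy": 0, "dz": -0.05, "yaw": 0, "grip": 0}
    - {"dx": 0, "dy": 0, "dz": -0.05, "yaw": 0, "grip": 0}
    - {"dx": 0, "dy": 0, "dz": 0, "yaw": 0, "grip": 0}

```text
t: 7.55
eef_pos: [0.4663, -0.189, 0.2066]
eef_rot: [0.001, 0.005, 1.0, -0.001]
force: [-9.0, -1.3, 24.7]
opening: 0.0006
```

The tab is at its hard stop: 25 N with only 0.5 mm more travel. I'll retreat straight up, then move clear.

Request:
drive_tool:
  steps:
    - {"dx": 0, "dy": 0, "dz": 0, "yaw": 0, "grip": 0}
    - {"dx": 0, "dy": 0, "dz": 1, "yaw": 0, "grip": 0}
    - {"dx": 0, "dy": 0, "dz": 3, "yaw": 0, "grip": 0}
    - {"dx": 0, "dy": 0, "dz": 4, "yaw": 0, "grip": 0}
    - {"dx": 0, "dy": -4, "dz": 4, "yaw": 0, "grip": 0}
    - {"dx": 0, "dy": -4, "dz": 3, "yaw": 0, "grip": 0}
    - {"dx": 0, "dy": -4, "dz": 2, "yaw": 0, "grip": 0}
    - {"dx": 0, "dy": -4, "dz": 0, "yaw": 0, "grip": 0}
    - {"dx": 0, "dy": 0, "dz": 0, "yaw": 0, "grip": 0}
    - {"dx": 0, "dy": 0, "dz": 0, "yaw": 0, "grip": 0}

```text
t: 8.55
eef_pos: [0.466, -0.344, 0.3687]
eef_rot: [-0.0, 0.006, 1.0, 0.0]
force: [-0.2, 0.3, -0.7]
opening: 0.0009
```

```bash
python3 - <<'E'
from h import *
print(arm.observe()["eef_pos"],arm.observe()["force"])
d=cams.get_image("side");cv2.imwrite("pics/s5.png",cv2.resize(d["frame"][180:290,155:325],None,fx=4.5,fy=4.5)[:,:,::-1])
d=cams.get_image("top");cv2.imwrite("pics/t5.png",cv2.resize(d["frame"][165:275,240:380],None,fx=4.5,fy=4.5)[:,:,::-1])
E
```

```text
[ 0.46597305 -0.34404736  0.36865856] [-0.21233122  0.31391566 -0.67627798]
```

View pics/s5.png

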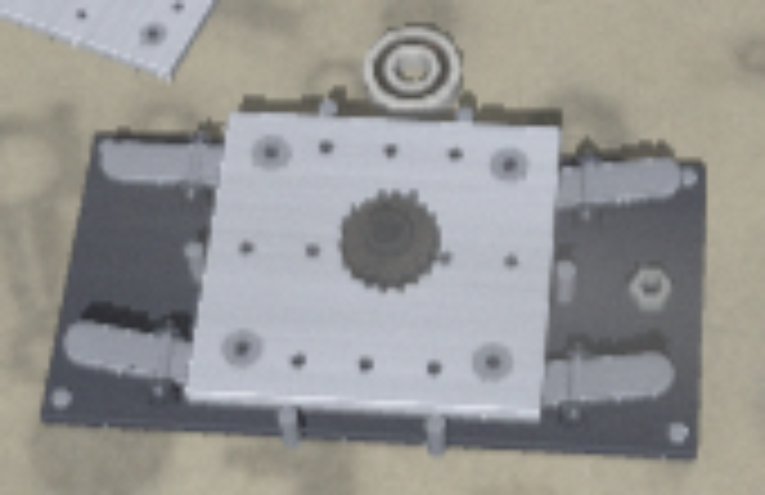

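View pics/t5.png

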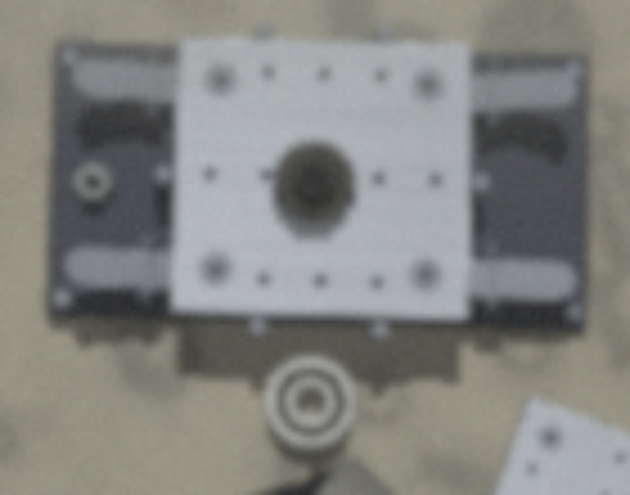

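The near-right tab now lies flat: its outer end dropped from row about 145 to about 160 in the side crop, and its shadow is nearly gone. Nothing else has moved.

```bash
python3 -c "
from station import hand_in
print(hand_in())"
```

```text
the job is handed in; nothing more can be done
None
```

I found the rocking corner at near-right, pressed its shim tab flat, and handed the job in at about 9 s; no verdict was reported.

- **Finding the corner:** The near-left corner held at 11 N without sinking, so its foot is solid. The near-right corner sank about 3.3 mm at roughly 4–5 N, then stopped hard at 14 N. I did not press the two far corners, since only one foot is springy.
- **Pressing the tab:** I pressed the near-right tab until it stopped hard at 25 N. The fingertips were then about 28.6 mm above the table, and a flat tab should be at about 29 mm.
- **Last checks:** In both camera views after pulling back, the plate, gear, nut and bearing looked unmoved. The near-right tab lay flat and the other three were still raised. The arm was well clear and touching nothing. No check failed or disagreed, but I judged the tab flat from fingertip height, force and pictures, because its joint angle can't be read directly.

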